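Clamp the jar and unscrew its cap

ROBOT

A 7-joint arm with a two-finger parallel gripper is mounted at the origin on a cart in front of the work surface, level with it; the furniture and walls round the work are solid. World frame = base frame: x ahead of the robot, y to its left, z up, the work surface at z = 0. Lengths are in m, angles in degrees, forces in N, time in s.
With the tool pointing down it reaches from about 0.35 to 0.9 m from the base axis. Payload 7.2 kg.
Tool frame: the origin (TCP) lies at the very end of the fingers, on their centre line; the grasp point (between the pads) lies 19 mm behind it (arm.grasp_offset is the distance from the TCP to the grasp point, in m); z points along the fingers, y is the line along which they close (so a half turn about z gives the same grasp; the last joint's range is limited). The gripper opens to 85 mm and grips with 20 to 120 N. Pads are 22 mm wide; open, the fingers measure 114 mm over their backs; the gripper's body (76 mm by 85 mm) begins 54 mm behind the grasp point. The pads swing forward as they close: fully open they stand 13 mm farther back than shut.
Start: joints at [-68.709, 23.554, -0.728, 91.456, 0.321, 64.991, -4.71], TCP at [0.266, 0.566, 0.194] pointing down, gripper open.
Joint ranges: [-169.25, 169.25], [-16.82, 113.86], [-84.01, 82.57], [7.8, 145.47], [-59.2, 239.2], [7.22, 106.19], [-163.78, 163.78]. Speed limits (degrees/s): [136.94, 136.94, 172.46, 172.46, 180, 180, 180].

INTERFACE

Orientations are given as a 3x3 rotation matrix whose columns are the frame's x, y, z axes.
In Python, from station import arm, viewer gives the robot as it stands. The module is installed in compiled form; this text tells all that it offers.
- The arm moves only by the tool move_arm, never from a script. Its argument "plan" is a list of rows, each a list of 7 numbers: the turn, a rotation vector about the tool's x, y, z in degrees, then the shift along the tool's x, y, z in m, then the finger opening in m, from 0 to 0.0854. In form: [[rx, ry, rz, tx, ty, tz, fingers], ...]. A call has 1 to 10 rows; each row is the pose to reach, as a shift and turn from the pose commanded when the call began, along the tool's axes at that moment; what a row does not reach only later rows make up. A row lasts 1/10 s, in which the tool goes at most 50 mm and 8.59 degrees, less where a joint would pass 70% of its speed; a pose out of reach is approached as far as the arm can. A call with a gripper value outside its range is refused whole. The fingers move at their own pace and stop on an object; "newtons" is the grip in N (left out, the last holds). Time passes only in rows, so rows that repeat a pose let the fingers close. It gives the time, the measured TCP pose, the force, the opening and the grip force at its end, in the units of the state.
- arm.observe(): the state, without advancing time (a new reading comes with each control period).
- viewer.read_camera(name): name is "scene" or "top"; returns a dict with "frame" (400x640x3 uint8, red, green, blue), "range_z" (400x640 float32, m along the optical axis (not along the pixel's ray), 0 where there is no reading), "fx", "fy", "cx", "cy" (pixels), "R" (3x3) and "t" (3): a world point X has camera coordinates R X + t. Camera axes: x right, y down, z forward; pixel columns grow to the right and rows downward; lengths in m; the calibration is good to about 2 mm. A picture is of the moment at which its call begins.
- arm.hand_in(): hands the job in; it is judged then, once.
The state is a dict: "clock": time; "joint_pos": joint angles; "qd": joint speeds; "joint_efforts": joint torques, N m; "eef_pos": TCP position; "tool_rot": TCP orientation; "ft_force": force on the tool from outside, world axes, zero at the start; "moment": the same for the moment, N m; "finger_gap": finger opening in m; "grasp_force": force on a finger pad.
Only numpy, scipy, OpenCV 4.12 (cv2) and the standard library are available. Lean on these libraries where they do the work, as an engineer would, in place of code of your own. Each camera call takes 0.05 s, during which the arm holds its last target. There are 200 camera calls.

TASK

The white jar stands loose in the jar clamp. Turn the clamp's knob clockwise until the pointer on the jaw lines up with the mark on the scale, so that the jar is held fast, then unscrew the tight black cap anticlockwise just until its thread lets go, and lift it straight up. Finish still holding the cap level just above the jar's mouth, clear of it, with the jar upright in the clamp, not turned in it, the pointer still on the mark, and the jars and box behind left alone.

Things in the scene. Friction and masses are not known exactly. Their poses are not given: they have to be found in the camera images.
- clamp: jar clamp, fixed to the bench: plate 110 (x) x 260 (y) x 10 mm; along its own y axis: grey housing (60 x 56 mm, 36 mm high) with the knob at y = -75 mm, sliding steel jaw (42 mm high) with sprung rubber pad, the jar at y = +65 mm, dark V-block (44 mm high) opening towards -y. Origin on the bench under the plate, z up
- clamp_knob_grip (a point): grip point of the knob, on its upright axis at gripping height; the knob is a bar grip 42 mm long, 14 mm wide and 32 mm high, this point 7 mm below its top; the bar lies along this point's own x axis, which turns with the knob
- clamp_knob (a joint): knob angle in rad, growing clockwise seen from above (closes the jaw towards the V-block); 0 = fully open, stop at 2.8. The jaw moves 6 mm per rad; the mark is met at about 2.0. Starts at 0.8 to 1.3. Stiff: 0.25 N m, some 0.15 more once the pad presses the jar; stays where it is left
- pointer_tip (a point): tip of the black pointer on the jaw, 40 mm above the bench, over the scale strip on the clamp's -x side; it moves along the clamp's +y as the knob turns clockwise
- scale_mark (a point): the single black engraved line on the scale strip (runs across it, along the clamp's x axis), 38 mm above the bench. The pointer is on the mark when both have the same position along the clamp's y axis. The sprung pad (7 N per mm) then presses the jar with about 20 N
- jar_seat (a point): point on the clamp's plate, 10 mm above the bench, where the jar's axis stands when it is pressed into the V-block
- jar: white round jar, 56 mm in diameter, 0.3 kg with a 36 mm neck; stands loose on the clamp's plate until clamped. Origin at the centre of its underside, z up. The neck carries two thread ridges facing away from each other, each running anticlockwise from the jar's own x axis angle 0 to 1.35 rad (and from pi), with a stop at the low end
- jar_side (a point): point on the jar's side, 28 mm from its axis and 30 mm above its underside; shows whether the jar turns
- jar_mouth (a point): centre of the jar's mouth: top of the neck with its sprung sealing disc risen, 85 mm above the jar's underside
- cap: black ribbed screw cap, 54 mm diameter, 24 mm high, 40 g. Origin at centre of lower rim (61 to 63 mm above the jar's foot), z up. Two lugs, on its own +x and -x. Tight, about 0.3 N m, until its thread lets go; a sprung seal lifts it with 4 N. Its x axis starts 0.25 to 0.65 rad anticlockwise of the jar's; it is free from 1.55 rad, and meets the next ridge at 2.8. Rises 1.8 mm per rad
- jar_pickle: bystander: small blue jar with white lid, 50 mm in diameter, 54 mm high, behind the clamp; origin at the centre of its underside
- pot_rouge: bystander: small red jar with white lid, 40 mm in diameter, 38 mm high, behind the clamp; origin at the centre of its underside
- ring_box: bystander: dark blue ring box 45 x 50 x 34 mm, behind the clamp; origin at the centre of its underside
- cap_lug (a point): one of the cap's two lugs, inside its rim: on the cap's own +x, 21.5 mm from its axis, 3.5 mm above the rim
Not all that is in view belongs to the job. Leave any green, pink or purple look-alike of the cap alone.

How it is judged (in metres and radians):
On the way, in this order (a step that is already met when the one before it is completed fails the run):
1. with the cap still on, the pointer is brought onto the mark (within 1.5 mm) and the jaw presses the jar (y of pointer_tip in the frame of scale_mark between -0.0015 and 0.0015 m and z of cap in the frame of jar below 0.066 m and contact force between clamp and jar above 8 N), for 0.2 s.
2. the cap, held by the fingers, is off its thread and clear of the jar (z of cap in the frame of jar above 0.086 m and contact force between cap and the fingers above 1 N and contact force between cap and jar below 0.1 N), for 0.2 s.
At the end, for the whole second after the job is handed in: fingers hold the cap still and level (0.2 rad), off the jar, rim 2 to 50 mm above the mouth, within 20 mm of its axis; jar upright, within 5 mm of its seat, pressed by the jaw, its side point moved under 10 mm; pointer within 2 mm of the mark (contact force between cap and the fingers above 1 N and contact force between cap and jar below 0.1 N and z of cap in the frame of jar_mouth between 0.002 and 0.05 m and horizontal distance between cap and jar_mouth below 0.02 m and angle between cap's own z axis and vertical below 0.2 rad and linear speed of cap below 0.03 m/s and angle between jar's own z axis and vertical below 0.08 rad and distance between jar and jar_seat below 0.005 m and distance of jar_side from where it was at the start of the episode below 0.01 m and contact force between clamp and jar above 8 N and y of pointer_tip in the frame of scale_mark between -0.002 and 0.002 m); the arm keeps its last pose, push and grip.
It fails at once if the jar turns in the clamp or is dragged out of place (distance of jar_side from where it was at the start of the episode above 0.012 m).
It fails at once if a bystander is pushed (distance of any of jar_pickle, pot_rouge, ring_box from where it was at the start of the episode above 0.02 m).
It fails at once if the cap, still down on the neck, is turned on some 1 rad past the point where its thread lets go (z of cap in the frame of jar below 0.07 m and x of cap_lug in the frame of jar below -0.0175 m).
It also fails if it takes over 38 s, if anything falls off the work surface, if the arm or the gripper's body presses on something with over 40 N, if the wrist force passes 120 N, or if a joint passes its speed limit or range.

## Working session

There is one attempt and no reset: what is moved stays moved. The work goes in short steps, Python scripts to look and compute and a tool call to move; the robot and the scene stay as the last step left them, time stands still between calls to the robot, and variables do not carry over. Pictures are saved under pics/ and viewed, at most 10 in all, crops included, and the job is handed in when it is done.

Besides the shell and the picture viewer there is one more tool, called after "Request:" as a command line: name --pt "numbers of a row" for each row, then --argument value for the rest. move_arm: Moves the arm, as the interface text tells. Its arguments: {"type":"object","properties":{"plan":{"type":"array"},"newtons":{"type":"number"}},"required":["plan"]}

```bash
mkdir -p pics; cat > h.py <<'E'
import numpy as np,cv2
from station import arm,viewer
def look(n):
    c=viewer.read_camera(n); return c
def save(c,f,box=None,s=1):
    im=c["frame"][...,::-1]
    if box: im=im[box[1]:box[3],box[0]:box[2]]
    cv2.imwrite("pics/"+f,cv2.resize(im,None,fx=s,fy=s,interpolation=cv2.INTER_CUBIC))
def world(c,u,v,z=None):
    R,t=np.array(c["R"]),np.array(c["t"])
    if z is None:
        zz=c["range_z"][int(round(v)),int(round(u))]
        return R.T@(np.array([(u-c["cx"])/c["fx"]*zz,(v-c["cy"])/c["fy"]*zz,zz])-t)
    d=R.T@np.array([(u-c["cx"])/c["fx"],(v-c["cy"])/c["fy"],1]);o=-R.T@t
    return o+d*(z-o[2])/d[2]
E
python3 - <<'E'
from h import *
for n in("scene","top"):
    c=look(n);save(c,n+"0.png")
    R=np.array(c["R"]);print(n,(-R.T@c["t"]).round(3),R.round(2).tolist(),c["fx"])
s=arm.observe();print(s["clock"],s["eef_pos"],np.array(s["tool_rot"]).round(3),s["finger_gap"],arm.grasp_offset)
E
```

```text
scene [-0.003  0.379  0.718] [[-0.48, -0.88, 0.01], [-0.58, 0.31, -0.75], [0.65, -0.37, -0.66]] 475.52748411601243
top [0.495 0.036 0.943] [[-0.01, -1.0, -0.01], [-0.99, 0.01, -0.15], [0.15, 0.01, -0.99]] 407.36176310389067
0.1 [0.26591751 0.56505214 0.19321757] [[-0.905  0.426 -0.001]
 [ 0.426  0.905 -0.001]
 [-0.    -0.001 -1.   ]] 0.08557473901157803 0.0187
```

View pics/scene0.png

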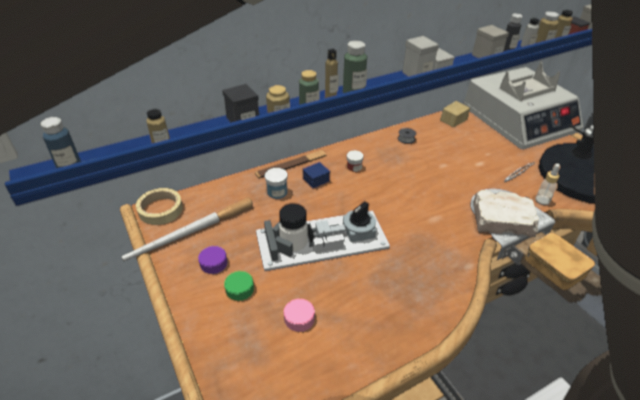

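View pics/top0.png

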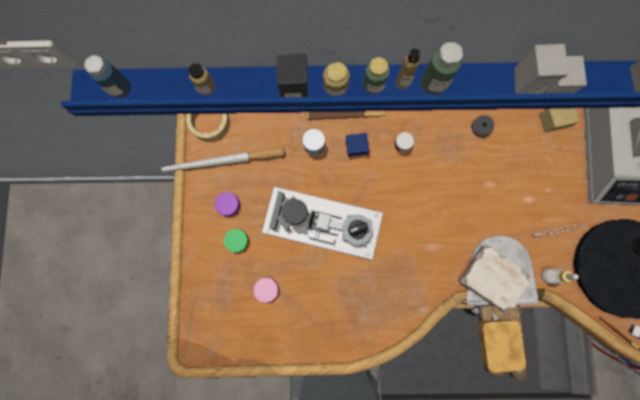

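Scene: the clamp is at about (322,240), with its jar at (293,225) and knob at (360,220). Top: the cap is at (294,212), the knob at (358,230), the bystanders at (314,142), (357,145) and (404,142). I'll enlarge both views.

```bash
python3 - <<'E'
from h import *
c=look("top");a=c["frame"][180:265,255:390,::-1]
d=look("scene");b=d["frame"][185:275,250:395,::-1]
cv2.imwrite("pics/topc.png",cv2.resize(a,None,fx=5.8,fy=5.8,interpolation=cv2.INTER_CUBIC))
cv2.imwrite("pics/scenec.png",cv2.resize(b,None,fx=5.5,fy=5.5,interpolation=cv2.INTER_CUBIC))
s=arm.observe()
for q in (c,d):
    p=np.array(q["R"])@s["eef_pos"]+q["t"]; print(p, q["fx"]*p[0]/p[2]+q["cx"],q["fy"]*p[1]/p[2]+q["cy"])
for u,v in((294,212),(358,230),(314,140),(357,145),(404,141),(272,230),(375,250)): print(u,v,world(c,u,v).round(4))
E
```

```text
[-0.52086408  0.34473076  0.71037028] 21.214513675159253 404.61721660160777
[-0.29837355  0.29374237  0.45421093] 9.09785189203734 510.46034558971894
294 212 [0.6122 0.0953 0.0965]
358 230 [ 0.5741 -0.0392  0.0813]
314 140 [0.7821 0.0527 0.0537]
357 145 [ 0.7756 -0.0462  0.0324]
404 141 [ 0.7816 -0.1538  0.0385]
272 230 [0.583  0.1519 0.0114]
375 250 [ 0.5348 -0.0838  0.0028]
```

View pics/topc.png

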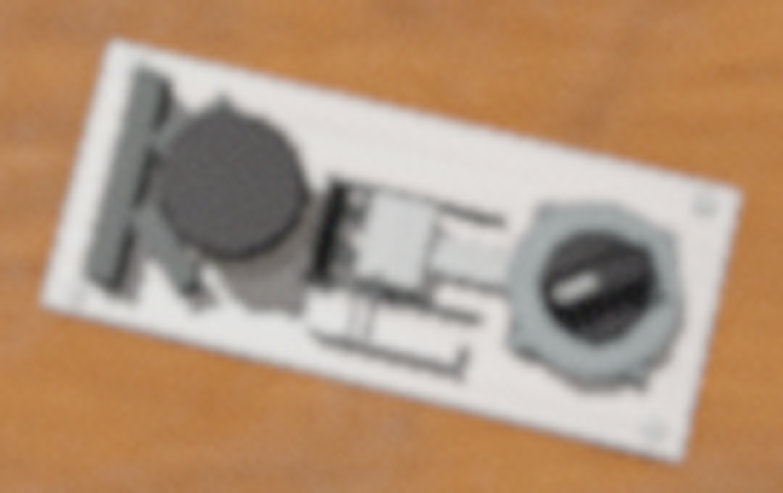

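View pics/scenec.png

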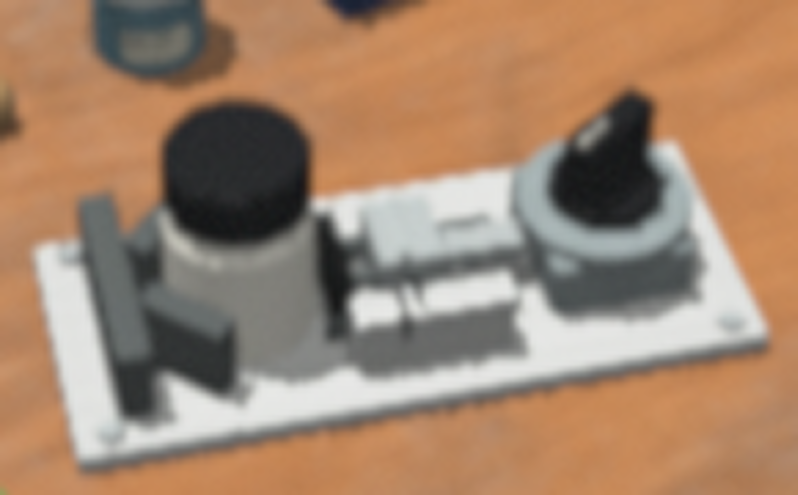

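The crop of the top view shows the plate corners at (115,40), (742,188), (685,462) and (42,305). The pointer and mark are the two dark lines at about (368,320) and (352,312), roughly 6 mm apart. The knob's centre is near (600,285).

```bash
cat >> h.py <<'E'
def cloud(c,lo,hi,ctr,r):
    z=c["range_z"];v,u=np.nonzero(z>0);zz=z[v,u]
    P=(np.c_[(u-c["cx"])/c["fx"]*zz,(v-c["cy"])/c["fy"]*zz,zz]-c["t"])@np.array(c["R"])
    k=(P[:,2]>lo)&(P[:,2]<hi)&(np.hypot(*(P[:,:2]-ctr).T)<r)
    return P[k]
E
python3 - <<'E'
from h import *
c=look("top");d=look("scene")
K=[world(c,255+u/5.8,180+v/5.8,.01)[:2] for u,v in((115,40),(742,188),(685,462),(42,305))]
K=np.array(K);print(K.round(4), K.mean(0))
y=(K[0]+K[3]-K[1]-K[2]);x=(K[0]+K[1]-K[2]-K[3])
yaw=np.degrees([np.arctan2(-y[0],y[1]),np.arctan2(x[1],x[0])]);print(yaw,np.linalg.norm(y)/2,np.linalg.norm(x)/2)
a=np.radians(yaw[0]);R=np.array([[np.cos(a),-np.sin(a)],[np.sin(a),np.cos(a)]])
for n,l in(("knob",-.075),("seat",.065)):print(n,K.mean(0)+R@[0,l])
for n,q in(("top",c),("scene",d)):
    P=cloud(q,.062,.1,K.mean(0)+R@[0,-.075],.03)
    (cx,cy),(w,h),an=cv2.minAreaRect(P[:,:2].astype(np.float32)*1000)
    _,V=np.linalg.eigh(np.cov(P[:,:2].T));print(n,len(P),P[:,2].max(),P.mean(0),(cx,cy),(w,h),an,"pca",np.degrees(np.arctan2(V[1,1],V[0,1])))
    P=cloud(q,.085,.12,K.mean(0)+R@[0,.065],.04);print("cap",len(P),P.mean(0),P.max(0),P.min(0))
    top=P[P[:,2]>P[:,2].max()-.006];print(cv2.minEnclosingCircle(top[:,:2].astype(np.float32)*1000),np.median(top[:,2]))
    for nm,l in(("jaw",0.012),("V",.1)):
        P=cloud(q,.03,.07,K.mean(0)+R@[0,l],.012);print(nm,np.percentile(P[:,2],[50,95]) if len(P) else 0)
# ortho z map around knob
P=cloud(c,.0,.1,K.mean(0)+R@[0,-.075],.035)
k=K.mean(0)+R@[0,-.075]
G=np.full((16,16),0)
for p in P:
    i=int((p[0]-k[0])/.004+8);j=int((-(p[1]-k[1]))/.004+8)
    if 0<=i<16 and 0<=j<16:G[15-i,j]=max(G[15-i,j],p[2]*1000)
print(G)
E
```

```text
[[ 0.684   0.1461]
 [ 0.6206 -0.104 ]
 [ 0.5127 -0.0779]
 [ 0.5774  0.1745]] [0.59866448 0.03467473]
[-14.30218662 -14.25933178] 0.2592907262266795 0.11061828138157538
knob [ 0.58013678 -0.03800074]
seat [0.61472182 0.09766014]
top 135 0.0832939535540621 [ 0.57988805 -0.03915576  0.07935588] (580.3909912109375, -39.1881103515625) (13.997953414916992, 41.1356086730957) 21.03032684326172 pca 111.66563056244662
cap 518 [0.61492352 0.09485367 0.09489729] [0.6426479  0.12110843 0.1000335 ] [0.58914847 0.06826087 0.08537301]
((615.3812255859375, 94.58966064453125), 26.630138397216797) 0.09550086336736553
jaw [0.04106835 0.04401423]
V [0.04311255 0.04698516]
scene 195 0.08378736721100373 [ 0.57614622 -0.03638878  0.07559493] (578.7044067382812, -38.19024658203125) (14.432470321655273, 41.95830154418945) 18.986495971679688 pca 106.84410450754339
cap 518 [0.6104816  0.09748244 0.09527096] [0.64096389 0.12248663 0.09956931] [0.58763377 0.06952737 0.08503211]
((614.7593994140625, 95.97127532958984), 27.63722038269043) 0.09651334345969195
jaw [0.04290185 0.0449933 ]
V [0.04514038 0.06384595]
[[ 0  0  0 35 42 44 43 45 43 42 44 42 43  0  0  0]
 [ 0  0 37 43 44 43 44 42 44 46 43 42 42 42  0  0]
 [ 0 39 44 43 43 41 41 50 51 50 42 41 41 42 42  0]
 [ 9 42 42 45 43 50 49 53 51 52 52 52 44 44 43 41]
 [42 43 44 42 50 51 53 50 51 52 51  0 79  0 45 43]
 [43 44 41 50 50 49 49 50  0 80 80 81 83  0 43 44]
 [43 44 42 48 50 50 80 81 83 81 81 83 82 80 41 43]
 [43 42 48 52 79 82 80 82 81 80 81 81 82 80 45 45]
 [43 43 43 80 81 81 81 81 82 83 78 79 72 48 44 41]
 [45 44 42 80 81 82 82 79 78 70 50 51 49 50 43 45]
 [43 43 45 69 81 82 80 52 53 50 49 52 51 41 43 43]
 [42 43 45 42 79 50 48 51 50 51 51 53 49 39 44 41]
 [35 42 43 41 43 48 52 53 51 51 50 52 43 42 43 44]
 [ 0 37 45 44 45 45 41 51 51 45 43 43 42 42 43  0]
 [ 0  0 40 43 42 44 42 42 43 43 43 45 43 42  0  0]
 [ 0  0  0 12 42 47 43 43 42 41 43 42 42  0  0  0]]
```

Request:
move_arm --pt "0 0 9 -0.041 -0.031 0.0 0.085" --pt "0 0 14 -0.082 -0.062 0.01 0.085" --pt "0 0 18 -0.123 -0.094 0.02 0.085" --pt "0 0 22 -0.164 -0.125 0.03 0.085" --pt "0 0 26 -0.205 -0.156 0.04 0.085" --pt "0 0 30 -0.246 -0.187 0.04 0.085" --pt "0 0 34 -0.287 -0.219 0.04 0.085" --pt "0 0 38 -0.328 -0.25 0.04 0.085" --pt "0 0 42 -0.369 -0.281 0.04 0.085" --pt "0 0 44 -0.41 -0.312 0.04 0.085"

```text
clock: 1.3
eef_pos: [0.4962, 0.1236, 0.1543]
tool_rot: [[-0.353, 0.936, 0.001], [0.936, 0.353, 0.001], [0.0, 0.001, -1.0]]
ft_force: [0.7, 0.1, -0.7]
finger_gap: 0.0851
grasp_force: 0.0
```

```bash
cat >> h.py <<'E'
def go(p,ang):
    "tool-frame shift and rz to put TCP at p, tool y at world angle ang (mod 180)"
    s=arm.observe();R=np.array(s["tool_rot"]);e=np.array(s["eef_pos"])
    a=np.degrees(np.arctan2(R[1,1],R[0,1]))
    rz=(a-ang+90)%180-90
    print("t",s["clock"],"pos",e.round(4),"yang",round(a,1),"z",R[:,2].round(3),"gap",s["finger_gap"].__round__(4),"gf",s["grasp_force"],"j",np.round(s["joint_pos"],0),"F",np.round(s["ft_force"],1),"M",np.round(s["moment"],2))
    print("rz",round(rz,1),"shift",(R.T@(np.array(p)-e)).round(4))
E
python3 -c "
from h import *
go([.5795,-.0385,.057],20.5)"
```

```text
t 1.3 pos [0.4962 0.1236 0.1543] yang 20.7 z [ 0.001  0.001 -1.   ] gap 0.0851 gf 0.0 j [-35.  15.  19. 111.  -6.  55.   7.] F [ 0.7  0.1 -0.7] M [ 0.09 -0.08  0.03]
rz 0.2 shift [-0.1811  0.0206  0.0973]
```

Request:
move_arm --pt "0 0 0 -0.045 0.005 0.01 0.05" --pt "0 0 0 -0.09 0.01 0.02 0.05" --pt "0 0 0 -0.135 0.016 0.03 0.05" --pt "0 0 0 -0.164 0.019 0.043 0.05" --pt "0 0 0 -0.164 0.019 0.043 0.05" --pt "0 0 0 -0.164 0.019 0.043 0.05"

```text
clock: 1.9
eef_pos: [0.5711, -0.0216, 0.1105]
tool_rot: [[-0.354, 0.935, -0.001], [0.935, 0.354, 0.0], [0.0, -0.001, -1.0]]
ft_force: [-0.7, 0.3, -0.3]
finger_gap: 0.0503
grasp_force: 0.0
```

```bash
python3 - <<'E'
from h import *
go([.5795,-.0385,.057],20.5)
E
```

```text
t 1.9 pos [ 0.5711 -0.0216  0.1105] yang 20.7 z [-0.001  0.    -1.   ] gap 0.0503 gf 0.0 j [-19.  24.  22. 105. -11.  53.  28.] F [-0.7  0.3 -0.3] M [0.02 0.04 0.03]
rz 0.2 shift [-0.0188  0.0019  0.0535]
```

Request:
move_arm --pt "0 0 0 -0.019 0.002 0.0 0.05" --pt "0 0 0 -0.019 0.002 0.02 0.05" --pt "0 0 0 -0.019 0.002 0.04 0.05" --pt "0 0 0 -0.019 0.002 0.0535 0.05" --pt "0 0 0 -0.019 0.002 0.0535 0.05" --pt "0 0 0 -0.019 0.002 0.0535 0.05"

```text
clock: 2.5
eef_pos: [0.5802, -0.0374, 0.0579]
tool_rot: [[-0.356, 0.934, 0.0], [0.934, 0.356, 0.0], [0.0, 0.0, -1.0]]
ft_force: [-0.0, -0.3, 0.2]
finger_gap: 0.05
grasp_force: 0.0
```

```bash
python3 - <<'E'
from h import *
go([.5795,-.0385,.057],20.5)
E
```

```text
t 2.5 pos [ 0.5802 -0.0374  0.0579] yang 20.9 z [ 0.  0. -1.] gap 0.05 gf 0.0 j [-16.  29.  20. 106. -13.  47.  32.] F [-0.  -0.3  0.2] M [-0.01  0.04  0.02]
rz 0.4 shift [-0.0008 -0.0011  0.0009]
```

Request:
move_arm --pt "0 0 0 -0.001 -0.001 0.0 0.0" --pt "0 0 0 -0.001 -0.001 0.0 0.0" --pt "0 0 0 -0.001 -0.001 0.0 0.0" --pt "0 0 0 -0.001 -0.001 0.0 0.0" --pt "0 0 0 -0.001 -0.001 0.0 0.0" --pt "0 0 0 -0.001 -0.001 0.0 0.0" --pt "0 0 0 -0.001 -0.001 0.0 0.0" --newtons 70

```text
clock: 3.2
eef_pos: [0.5795, -0.0396, 0.0575]
tool_rot: [[-0.355, 0.935, -0.0], [0.935, 0.355, 0.0], [0.0, -0.0, -1.0]]
ft_force: [0.4, -0.2, 0.9]
finger_gap: -0.0002
grasp_force: 0.0
```

```bash
python3 - <<'E'
from h import *
d=look("scene");save(d,"s2.png",(280,130,440,250),5)
go([.5795,-.0385,.057],20.5)
E
```

```text
t 3.25 pos [ 0.5795 -0.0396  0.0575] yang 20.8 z [-0.  0. -1.] gap 0.0 gf 0.0 j [-16.  29.  20. 107. -13.  47.  32.] F [ 0.4 -0.2  1. ] M [-0.02 -0.03 -0.01]
rz 0.3 shift [0.001  0.0004 0.0005]
```

View pics/s2.png

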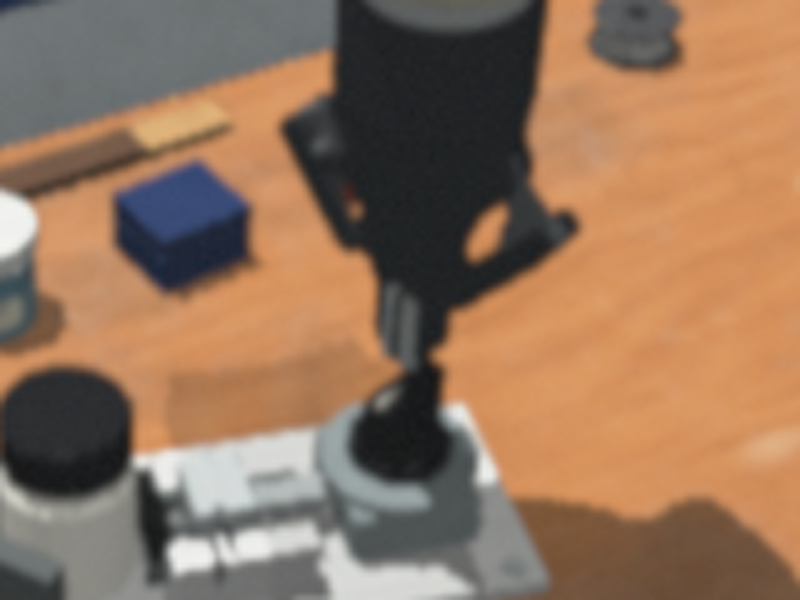

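The fingers closed on nothing: the tips show at crop (405,365), and appear to be behind or above the knob top at (410,385). I'll compare the reported TCP with the tips' measured position.

```bash
python3 - <<'E'
from h import *
d=look("scene");c=look("top")
s=arm.observe();e=np.array(s["eef_pos"])
for q in(d,c):
    p=np.array(q["R"])@e+q["t"];print(q["fx"]*p[0]/p[2]+q["cx"],q["fy"]*p[1]/p[2]+q["cy"],p[2])
for u,v in((361,202),(361,195),(358,197),(362,186),(364,208),(358,215)):print(u,v,world(d,u,v).round(4),d["range_z"][v,u])
for u,v in((392,200),):pass
# text knob height in the scene camera: bar top now
P=cloud(d,.06,.20,[.58,-.038],.05)
for lo in np.arange(.06,.18,.01):
    k=P[(P[:,2]>lo)&(P[:,2]<=lo+.01)]
    if len(k):print(lo.round(2),len(k),k.mean(0).round(3),k.min(0).round(3),k.max(0).round(3))
save(c,"t2.png",(270,120,450,280),4)
E
```

```text
360.01597704466997 214.6269082032677 0.9714690176048029
357.1617886468783 228.52302549920424 0.8878393110292393
361 202 [ 0.5711 -0.0332  0.101 ] 0.93482625
361 195 [ 0.5694 -0.0305  0.1214] 0.91915554
358 197 [ 0.5786 -0.0303  0.1094] 0.93305826
362 186 [ 0.5682 -0.0301  0.145 ] 0.90260047
364 208 [ 0.5749 -0.0446  0.0772] 0.9572208
358 215 [ 0.5694 -0.0274  0.07  ] 0.9521293
0.06 60 [ 0.573 -0.034  0.065] [ 0.566 -0.06   0.06 ] [ 0.582 -0.018  0.07 ]
0.07 73 [ 0.575 -0.035  0.076] [ 0.567 -0.06   0.07 ] [ 0.587 -0.018  0.08 ]
0.08 62 [ 0.578 -0.038  0.081] [ 0.569 -0.057  0.08 ] [ 0.587 -0.02   0.084]
0.09 7 [ 0.575 -0.034  0.098] [ 0.571 -0.039  0.095] [ 0.583 -0.029  0.1  ]
0.1 44 [ 0.575 -0.035  0.106] [ 0.566 -0.05   0.1  ] [ 0.589 -0.028  0.11 ]
0.11 62 [ 0.574 -0.035  0.115] [ 0.564 -0.05   0.11 ] [ 0.589 -0.027  0.12 ]
0.12 55 [ 0.574 -0.035  0.125] [ 0.564 -0.048  0.121] [ 0.592 -0.028  0.13 ]
0.13 47 [ 0.576 -0.032  0.135] [ 0.562 -0.041  0.13 ] [ 0.599 -0.025  0.14 ]
0.14 132 [ 0.576 -0.033  0.146] [ 0.545 -0.058  0.14 ] [ 0.61  -0.017  0.15 ]
0.15 145 [ 0.576 -0.035  0.155] [ 0.537 -0.059  0.15 ] [ 0.621 -0.015  0.16 ]
0.16 163 [ 0.58  -0.029  0.165] [ 0.531 -0.06   0.16 ] [ 0.622 -0.012  0.17 ]
0.17 149 [ 0.581 -0.028  0.175] [ 0.531 -0.053  0.17 ] [ 0.623 -0.012  0.18 ]
```

View pics/t2.png

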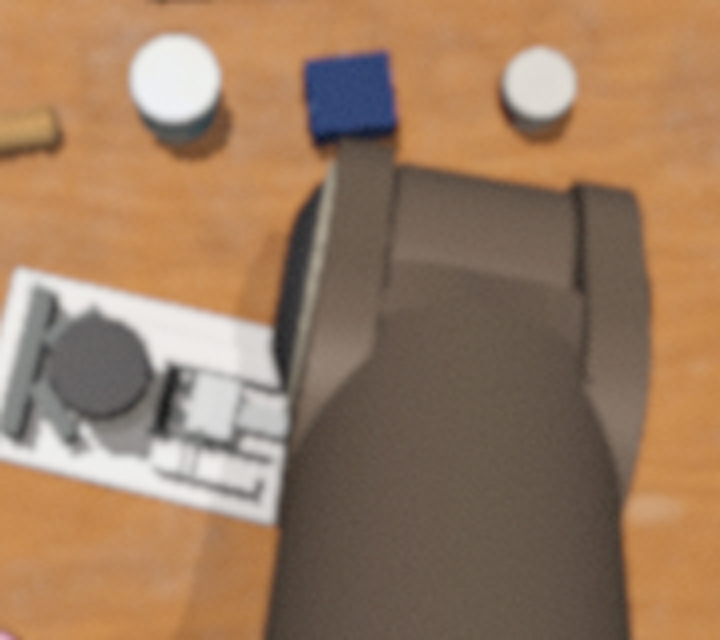

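The camera puts the closed fingertips at z ≈ 0.097, but the reported TCP is at 0.0575. The real tip is therefore about 40 mm higher than reported, with x and y agreeing. The top view shows the arm covering the knob and nothing disturbed. I'll open, go down in stages and measure again.

Request:
move_arm --pt "0 0 0 0.001 0 0.0 0.05" --pt "0 0 0 0.001 0 0.0 0.05" --pt "0 0 0 0.001 0 0.0 0.05" --pt "0 0 0 0.001 0 0.0 0.05" --pt "0 0 0 0.001 0 0.01 0.05" --pt "0 0 0 0.001 0 0.02 0.05" --pt "0 0 0 0.001 0 0.026 0.05" --pt "0 0 0 0.001 0 0.032 0.05" --pt "0 0 0 0.001 0 0.032 0.05"

```text
clock: 4.25
eef_pos: [0.5784, -0.0387, 0.0243]
tool_rot: [[-0.355, 0.935, -0.002], [0.935, 0.355, -0.0], [0.001, -0.002, -1.0]]
ft_force: [0.1, 0.3, 0.4]
finger_gap: 0.0499
grasp_force: 0.0
```

```bash
python3 - <<'E'
from h import *
d=look("scene")
go([.5795,-.0385,.02],20.5)
save(d,"s3.png",(300,150,420,240),6)
P=cloud(d,.053,.2,[.58,-.038],.06)
P[:,:2]-=[.5795,-.0385]; u=np.radians(20.5); a=P[:,:2]@[np.cos(u),np.sin(u)]
for lo,hi in((-.06,-.02),(.02,.06)):
    k=P[(a>lo)&(a<hi)];
    if len(k):
        z=np.sort(k[:,2]);print(lo,len(k),z[:8].round(3))
E
```

```text
t 4.3 pos [ 0.5788 -0.0387  0.0249] yang 20.8 z [-0.001 -0.    -1.   ] gap 0.0497 gf 0.0 j [-15.  32.  19. 108. -15.  43.  33.] F [-0.6  0.3  0. ] M [-0.02  0.    0.04]
rz 0.3 shift [-0.0001  0.0007  0.0049]
-0.06 832 [0.067 0.067 0.068 0.068 0.07  0.071 0.071 0.072]
0.02 578 [0.067 0.068 0.069 0.069 0.069 0.07  0.07  0.071]
```

View pics/s3.png

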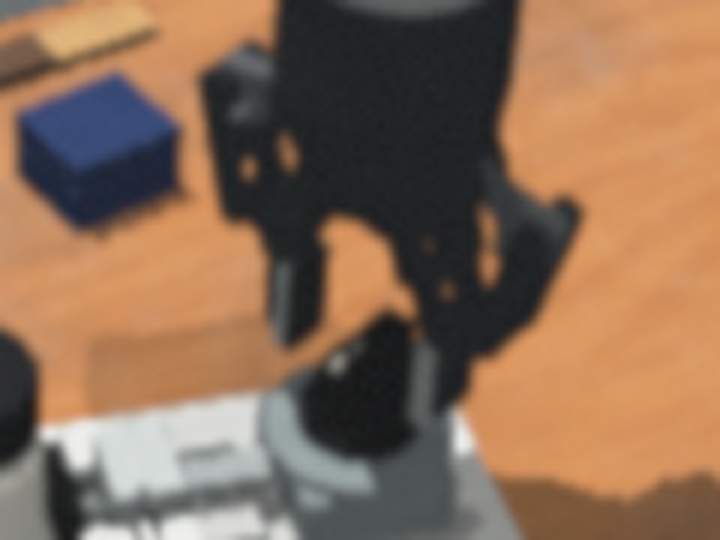

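The fingers now straddle the knob bar (tips at crop (295,335) and (430,405), bar top at (390,330)), with tips measured at z ≈ 0.067. I'll go 6 mm lower and close.

Request:
move_arm --pt "0 0 0 0 0 0.006 0.05" --pt "0 0 0 0 0 0.006 0.0" --pt "0 0 0 0 0 0.006 0.0" --pt "0 0 0 0 0 0.006 0.0" --pt "0 0 0 0 0 0.006 0.0" --pt "0 0 0 0 0 0.006 0.0" --pt "0 0 0 0 0 0.006 0.0" --newtons 70

```text
clock: 5.0
eef_pos: [0.5795, -0.0386, 0.0198]
tool_rot: [[-0.355, 0.935, 0.001], [0.935, 0.355, 0.0], [-0.0, 0.001, -1.0]]
ft_force: [-1.0, 0.6, 4.0]
finger_gap: 0.0127
grasp_force: 69.0
```

Request:
move_arm --pt "0 0 6 0 0 0 0" --pt "0 0 12 0 0 0 0" --pt "0 0 18 0 0 0 0" --pt "0 0 24 0 0 0 0" --pt "0 0 30 0 0 0 0" --pt "0 0 36 0 0 0 0" --pt "0 0 40 0 0 0 0" --pt "0 0 40 0 0 0 0"

```text
clock: 5.8
eef_pos: [0.5797, -0.0386, 0.0198]
tool_rot: [[0.329, 0.944, 0.001], [0.944, -0.329, -0.0], [0.0, 0.001, -1.0]]
ft_force: [0.3, -0.3, 4.0]
finger_gap: 0.0127
grasp_force: 69.3
```

```bash
python3 - <<'E'
from h import *
c=look("top");d=look("scene")
go([.5795,-.0385,.0195],-35)
a=cv2.resize(c["frame"][218:248,295:345,::-1],None,fx=12,fy=12,interpolation=cv2.INTER_CUBIC)
b=cv2.resize(d["frame"][225:255,305:355,::-1],None,fx=12,fy=12,interpolation=cv2.INTER_CUBIC)[:240]
cv2.imwrite("pics/p1.png",np.vstack([a,b]))
E
```

```text
t 5.9 pos [ 0.5797 -0.0385  0.0198] yang -19.1 z [ 0.001  0.    -1.   ] gap 0.0127 gf 69.27626252174377 j [-23.  34.  30. 108. -23.  44.   1.] F [1.2 0.5 3.2] M [ 0.14 -0.14 -0.25]
rz 15.9 shift [-0.     -0.0002  0.0003]
```

View pics/p1.png

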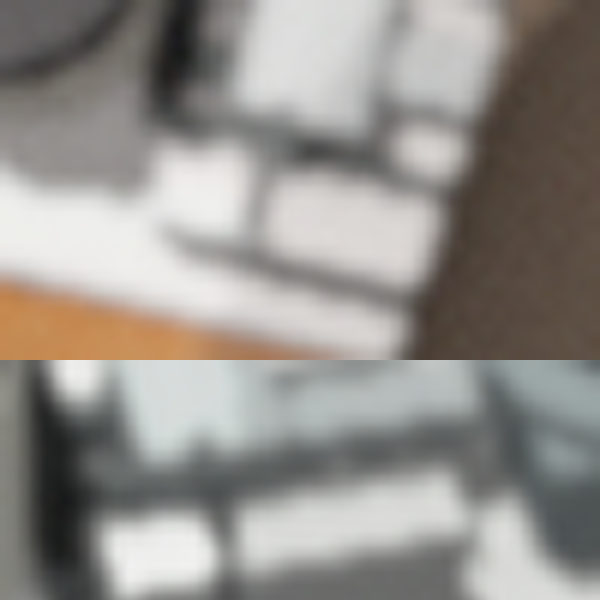

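The pointer and mark now look merged into one line at crop (260,200). I'll measure the remaining gap numerically by rectifying the strip before and after the turn.

```bash
cat >> h.py <<'E'
def rect(c,fr,z,ys,xs,yaw=-14.3,o=(.5987,.0347)):
    a=np.radians(yaw);X,Y=np.meshgrid(xs,ys,indexing="ij")
    W=np.stack([o[0]+np.cos(a)*X-np.sin(a)*Y,o[1]+np.sin(a)*X+np.cos(a)*Y,0*X+z],-1)
    p=W@np.array(c["R"]).T+c["t"]
    u=(c["fx"]*p[...,0]/p[...,2]+c["cx"]).astype(np.float32);v=(c["fy"]*p[...,1]/p[...,2]+c["cy"]).astype(np.float32)
    return cv2.remap(cv2.cvtColor(fr,cv2.COLOR_RGB2GRAY),u,v,cv2.INTER_CUBIC)
E
python3 - <<'E'
from h import *
ys=np.arange(-.012,.034,.002);xs=np.arange(-.016,-.046,-.002)
for n in("top","scene"):
    c=look(n);f0=cv2.imread(f"pics/{n}0.png")[...,::-1].copy()
    for f in(f0,c["frame"]):
        print(n,"y:",(ys*1000).round().astype(int))
        for x,r in zip(xs,rect(c,f,.039,ys,xs)):print("%4d"%round(x*1000),r)
E
```

```text
top y: [-12 -10  -8  -6  -4  -2   0   2   4   6   8  10  12  14  16  18  20  22
  24  26  28  30  32]
 -16 [137 150 162 162 161 157 154 147 141 145 155 159 154 143 128 122 112  88
  54  34  48  81 110]
 -18 [108 113 118 118 115 110 115 117 115 115 121 128 132 132 126 122 107  81
  54  43  58  80 106]
 -20 [ 92  94  95  93  86  84  92 100 107 108 109 115 124 129 128 118 101  80
  63  58  67  83 102]
 -22 [112 110 108 104  96  92  98 107 116 123 122 124 134 143 142 131 111  94
  85  79  81  91 106]
 -24 [153 151 145 139 133 131 131 130 137 149 154 151 159 171 175 164 143 127
 122 118 113 111 116]
 -26 [189 191 185 179 173 175 170 155 157 173 180 178 184 195 202 197 182 170
 166 160 148 135 129]
 -28 [213 214 211 205 203 204 195 174 176 190 193 192 200 211 216 216 210 202
 198 191 170 148 135]
 -30 [222 223 222 220 220 218 207 188 187 199 198 196 206 219 223 223 222 218
 216 206 179 149 137]
 -32 [224 225 224 223 225 222 209 193 191 202 199 196 209 222 225 224 225 224
 221 209 180 147 133]
 -34 [224 225 224 225 226 223 208 189 188 200 199 197 212 223 226 226 227 227
 222 208 179 149 134
[... 4611 characters left out ...]

 -32 [214 214 215 215 215 215 214 217 217 188 133 131 199 236 238 237 237 236
 237 236 219 153  91]
 -34 [217 216 217 218 218 217 216 218 218 201 151 142 203 234 239 239 238 238
 238 238 218 158  96]
 -36 [218 217 217 217 217 218 218 219 219 206 164 149 199 235 239 239 239 238
 239 239 215 154  94]
 -38 [206 208 212 214 212 208 207 209 213 203 168 146 181 228 239 237 233 231
 233 237 219 154  93]
 -40 [183 184 190 193 190 187 181 184 191 186 163 133 148 195 219 224 219 212
 210 216 209 156  99]
 -42 [152 155 159 160 156 152 149 154 156 158 142 113 115 150 176 184 177 169
 167 177 178 149 103]
 -44 [123 126 130 131 125 121 121 125 128 131 120  97  90 113 137 141 135 129
 131 140 144 130 107]
```

Both views give a starting gap of 6.2 mm after parallax. That means 59° in total, so about 19° remains.

Request:
move_arm --pt "0 0 6 0 0 0 0" --pt "0 0 12 0 0 0 0" --pt "0 0 17 0 0 0 0" --pt "0 0 19.5 0 0 0 0" --pt "0 0 19.5 0 0 0 0" --pt "0 0 19.5 0 0 0 0"

```text
clock: 6.6
eef_pos: [0.5798, -0.0386, 0.0198]
tool_rot: [[0.624, 0.781, 0.001], [0.781, -0.624, -0.0], [0.001, 0.001, -1.0]]
ft_force: [1.6, 0.6, 4.0]
finger_gap: 0.0123
grasp_force: 69.3
```

```bash
cat > m.py <<'E'
from h import *
go([.5795,-.0385,.0195],-39)
ys=np.arange(0,.018,.001);xs=np.arange(-.026,-.043,-.002)
for n in("top","scene"):
    c=look(n);f0=cv2.imread(f"pics/{n}0.png")[...,::-1].copy()
    print(n,(ys*1000).round().astype(int))
    for x,r,q in zip(xs,rect(c,c["frame"],.039,ys,xs),rect(c,f0,.039,ys,xs)):
        w=np.clip(r.max()-20-r.astype(float),0,None)**1.5;print("%4d"%round(x*1000),r,"cen",((w*ys).sum()/w.sum()*1000).round(2))
E
python3 m.py
```

```text
t 6.6 pos [ 0.5798 -0.0386  0.0198] yang -38.6 z [ 0.001 -0.    -1.   ] gap 0.0123 gf 69.33804988861084 j [-26.  35.  35. 109. -28.  45. -15.] F [1.6 0.6 4. ] M [ 0.07 -0.33 -0.07]
rz 0.4 shift [-0.0001 -0.0003  0.0003]
top [ 0  1  2  3  4  5  6  7  8  9 10 11 12 13 14 15 16 17]
 -26 [193 187 178 172 170 170 167 162 159 155 160 169 183 195 204 212 213 213] cen 7.28
 -28 [212 208 203 199 196 191 186 178 169 165 171 183 199 209 220 226 228 230] cen 8.12
 -30 [217 216 214 212 209 204 197 186 176 173 179 193 207 218 229 232 235 235] cen 8.52
 -32 [217 218 218 218 215 211 204 194 186 183 186 198 210 223 230 233 236 237] cen 8.74
 -34 [218 218 218 218 217 215 207 198 190 186 190 199 212 224 230 235 237 238] cen 8.85
 -36 [218 218 218 217 216 213 206 199 191 187 191 200 213 223 230 235 236 238] cen 8.75
 -38 [211 212 211 209 208 203 198 191 185 182 185 193 205 214 223 227 229 233] cen 8.48
 -40 [187 186 184 182 181 178 175 170 165 161 162 167 177 187 197 202 207 211] cen 8.21
 -42 [147 146 146 146 143 140 135 132 129 128 129 133 140 146 152 159 163 169] cen 8.31
scene [ 0  1  2  3  4  5  6  7  8  9 10 11 12 13 14 15 16 17]
 -26 [147 148 149 152 152 153 146 131 111  97  95 111 135 153 165 175 181 185] cen 8.5
 -28 [179 180 182 185 189 188 184 164 140 119 114 129 159 188 202 214 221 224] cen 8.56
 -30 [204 203 204 205 208 207 205 189 163 138 132 146 175 206 224 228 232 234] cen 9.3
 -32 [216 216 216 217 218 219 212 201 175 149 140 154 184 211 233 236 238 238] cen 9.78
 -34 [218 218 219 219 219 222 216 203 182 156 145 156 183 209 227 237 238 240] cen 9.9
 -36 [219 219 219 220 220 218 216 200 180 157 144 152 177 207 223 235 238 240] cen 9.97
 -38 [208 208 211 214 217 215 212 198 175 152 135 137 158 190 216 229 239 237] cen 9.9
 -40 [182 181 186 190 195 196 192 186 167 143 125 117 131 155 184 203 219 223] cen 9.75
 -42 [151 152 155 158 160 162 161 156 145 125 109 100 105 122 141 162 174 183] cen 10.51
```

Pointer and mark coincide: scene minimum about 10.1 against 10.4 for the mark, top 9.0 against 9.2. I'll release, rise and measure the cap.

Request:
move_arm --pt "0 0 0 0 0 0 0.05" --pt "0 0 0 0 0 0 0.085" --pt "0 0 0 0 0 0 0.085" --pt "0 0 0 0 0 -0.02 0.085" --pt "0 0 0 0 0 -0.05 0.085" --pt "0 0 0 0 0 -0.08 0.085" --pt "0 0 0 0 0 -0.09 0.085" --pt "0 0 0 0 0 -0.09 0.085"

```text
clock: 7.5
eef_pos: [0.5799, -0.0386, 0.1106]
tool_rot: [[0.625, 0.781, 0.002], [0.781, -0.625, 0.001], [0.002, 0.001, -1.0]]
ft_force: [-0.8, 1.0, 0.6]
finger_gap: 0.0851
grasp_force: 0.0
```

```bash
cat > cap.py <<'E'
from h import *
for n in("top","scene"):
    q=look(n);P=cloud(q,.085,.105,[.615,.096],.035)
    top=P[P[:,2]>.0925];print(n,cv2.minEnclosingCircle(top[:,:2].astype(np.float32)*1000),np.median(top[:,2]),P.min(0)[:2]/2+P.max(0)[:2]/2)
E
python3 m.py; python3 cap.py; python3 -c "
from h import *
go([.615,.0965,.09],-39)"
```

```text
t 7.5 pos [ 0.5799 -0.0386  0.1106] yang -38.7 z [ 0.002  0.001 -1.   ] gap 0.0851 gf 0.0 j [-30.  28.  40. 105. -22.  55. -19.] F [-0.8  1.   0.6] M [-0.04  0.01  0.07]
rz 0.3 shift [-0.0004 -0.0005  0.0911]
top [ 0  1  2  3  4  5  6  7  8  9 10 11 12 13 14 15 16 17]
 -26 [191 187 181 177 174 173 173 171 168 162 164 173 185 197 206 212 214 214] cen 7.25
 -28 [211 208 205 202 200 197 193 188 180 175 179 190 203 212 222 227 229 230] cen 8.2
 -30 [218 217 215 214 212 209 204 196 189 186 191 202 214 223 232 234 236 236] cen 8.47
 -32 [218 218 218 218 217 215 210 203 197 196 199 209 219 229 234 236 238 238] cen 8.57
 -34 [218 218 218 219 218 217 212 206 201 198 202 211 222 232 236 239 239 239] cen 8.55
 -36 [220 220 220 218 217 213 208 203 197 196 201 211 222 230 235 239 239 239] cen 8.31
 -38 [214 213 212 209 208 204 200 196 191 190 194 202 212 219 226 229 231 234] cen 8.03
 -40 [189 187 184 183 183 182 180 175 171 169 173 178 186 194 201 205 209 212] cen 7.57
 -42 [148 147 147 146 145 144 142 141 141 143 147 152 158 163 165 168 170 174] cen 5.79
scene [ 0  1  2  3  4  5  6  7  8  9 10 
[... 540 characters left out ...]
 cen 9.57
 -38 [202 203 205 208 211 210 206 194 172 153 142 151 175 205 225 231 237 235] cen 9.2
 -40 [176 177 181 184 188 190 187 181 163 141 127 125 142 166 191 205 216 219] cen 9.18
 -42 [146 148 151 154 156 157 156 151 141 123 109 103 110 127 146 163 172 179] cen 10.15
top ((615.530517578125, 96.34854125976562), 26.88912010192871) 0.09517920539294811 [0.61499667 0.09662368]
scene ((615.0170288085938, 97.24422454833984), 28.558731079101562) 0.09651361857732631 [0.61521045 0.0963428 ]
t 7.7 pos [ 0.5782 -0.0384  0.108 ] yang -38.7 z [-0.002 -0.    -1.   ] gap 0.0848 gf 0.0 j [-30.  28.  40. 105. -22.  55. -19.] F [-0.3  0.3 -0.3] M [-0.03 -0.01 -0.01]
rz 0.3 shift [ 0.1283 -0.0555  0.0179]
```

The jar has seated and the cap's centre is (0.6152, 0.0965). I'll move over it, then down.

Request:
move_arm --pt "0 0 0 0.043 -0.018 0 0.085" --pt "0 0 0 0.086 -0.037 0 0.085" --pt "0 0 0 0.128 -0.055 0 0.085" --pt "0 0 0 0.128 -0.055 0 0.085" --pt "0 0 0 0.128 -0.055 0 0.085" --pt "0 0 0 0.128 -0.055 0 0.085"

```text
clock: 8.3
eef_pos: [0.6156, 0.0941, 0.1086]
tool_rot: [[0.626, 0.78, -0.001], [0.78, -0.626, -0.001], [-0.002, -0.0, -1.0]]
ft_force: [-0.0, -0.8, 0.9]
finger_gap: 0.0851
grasp_force: 0.0
```

```bash
python3 -c "
from h import *
go([.6152,.0965,.022],-39)"
```

```text
t 8.3 pos [0.6156 0.0941 0.1086] yang -38.8 z [-0.001 -0.001 -1.   ] gap 0.0851 gf 0.0 j [-40.  32.  39.  99. -23.  57. -31.] F [-0.  -0.8  0.9] M [-0.06  0.02 -0.03]
rz 0.2 shift [ 0.0018 -0.0018  0.0866]
```

Request:
move_arm --pt "0 0 0 0.0018 -0.0018 0.02 0.085" --pt "0 0 0 0.0018 -0.0018 0.045 0.085" --pt "0 0 0 0.0018 -0.0018 0.06 0.085" --pt "0 0 0 0.0018 -0.0018 0.075 0.085" --pt "0 0 0 0.0018 -0.0018 0.086 0.085" --pt "0 0 0 0.0018 -0.0018 0.086 0.085" --pt "0 0 0 0.0018 -0.0018 0.086 0.085"

```text
clock: 9.0
eef_pos: [0.6163, 0.0979, 0.0237]
tool_rot: [[0.625, 0.78, 0.0], [0.78, -0.625, -0.0], [0.0, 0.0, -1.0]]
ft_force: [-0.0, -0.5, 0.0]
finger_gap: 0.0851
grasp_force: 0.0
```

```bash
python3 - <<'E'
from h import *
go([.6152,.0965,.022],-39)
d=look("scene");save(d,"s4.png",(230,140,360,240),6)
E
```

```text
t 9.0 pos [0.6163 0.0979 0.0237] yang -38.7 z [ 0. -0. -1.] gap 0.0851 gf 0.0 j [-38.  38.  35. 102. -28.  49. -28.] F [-0.  -0.5  0. ] M [0.02 0.07 0.04]
rz 0.3 shift [-0.0018  0.      0.0017]
```

View pics/s4.png

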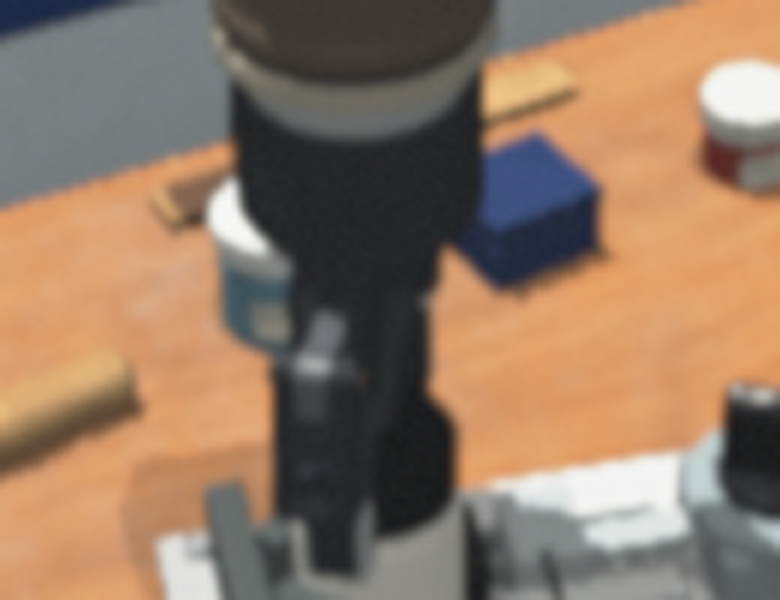

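The near finger hangs beside the cap with its tip at crop (335,570); the cap's rim on the right is at about (410,530). I'll close on the cap.

Request:
move_arm --pt "0 0 0 -0.0015 0 0.001 0.06" --pt "0 0 0 -0.0015 0 0.001 0.056" --pt "0 0 0 -0.0015 0 0.001 0.05" --pt "0 0 0 -0.0015 0 0.001 0.04" --pt "0 0 0 -0.0015 0 0.001 0.04" --pt "0 0 0 -0.0015 0 0.001 0.04" --newtons 60

```text
clock: 9.65
eef_pos: [0.6152, 0.0972, 0.0228]
tool_rot: [[0.625, 0.781, 0.0], [0.781, -0.625, 0.0], [0.0, -0.0, -1.0]]
ft_force: [-2.5, 1.2, 4.2]
finger_gap: 0.0529
grasp_force: 64.0
```

```bash
python3 - <<'E'
from h import *
go([.6152,.0965,.022],-39)
d=look("scene")
for v in range(218,244,2):print(v,[world(d,u,v).round(3).tolist() for u in(284,290)])
E
```

```text
t 9.65 pos [0.6152 0.0972 0.0228] yang -38.7 z [ 0.  0. -1.] gap 0.0529 gf 64.0201740847624 j [-37.  38.  35. 102. -28.  48. -28.] F [-2.5  1.2  4.2] M [ 0.09  0.45 -0.  ]
rz 0.3 shift [-0.0005  0.0005  0.0008]
218 [[0.567, 0.134, 0.135], [0.56, 0.126, 0.138]]
220 [[0.576, 0.131, 0.121], [0.562, 0.125, 0.131]]
222 [[0.573, 0.132, 0.119], [0.563, 0.125, 0.125]]
224 [[0.575, 0.132, 0.113], [0.564, 0.125, 0.119]]
226 [[0.591, 0.125, 0.091], [0.582, 0.117, 0.094]]
228 [[0.589, 0.126, 0.088], [0.581, 0.118, 0.091]]
230 [[0.592, 0.125, 0.08], [0.582, 0.117, 0.084]]
232 [[0.59, 0.126, 0.077], [0.58, 0.118, 0.081]]
234 [[0.602, 0.121, 0.058], [0.59, 0.114, 0.065]]
236 [[0.604, 0.121, 0.05], [0.594, 0.113, 0.056]]
238 [[0.603, 0.121, 0.046], [0.594, 0.112, 0.05]]
240 [[0.597, 0.124, 0.047], [0.593, 0.113, 0.045]]
242 [[0.595, 0.125, 0.044], [0.588, 0.116, 0.046]]
```

Request:
move_arm --pt "0 0 -4 0 0 0 0.04" --pt "0 0 -9 0 0 -0.0003 0.04" --pt "0 0 -14 0 0 -0.0004 0.04" --pt "0 0 -19 0 0 -0.0006 0.04" --pt "0 0 -24 0 0 -0.0008 0.04" --pt "0 0 -29 0 0 -0.0009 0.04" --pt "0 0 -34 0 0 -0.001 0.04" --pt "0 0 -39 0 0 -0.0012 0.04" --pt "0 0 -43 0 0 -0.0013 0.04" --pt "0 0 -43 0 0 -0.0013 0.04"

```text
clock: 10.7
eef_pos: [0.6153, 0.0975, 0.024]
tool_rot: [[-0.076, 0.997, 0.0], [0.997, 0.076, 0.001], [0.001, 0.0, -1.0]]
ft_force: [-1.5, 1.1, 3.1]
finger_gap: 0.053
grasp_force: 63.8
```

```bash
python3 -c "
from h import *
go([.6152,.0965,.022],47)
d=look('scene');P=cloud(d,.03,.06,[.609,.085],.03);print(len(P))"
```

```text
t 10.7 pos [0.6153 0.0975 0.024 ] yang 4.4 z [ 0.     0.001 -1.   ] gap 0.053 gf 63.765790820807524 j [-30.  36.  23. 102. -19.  47.   7.] F [-1.5  1.1  3.1] M [0.25 0.19 0.04]
rz -42.6 shift [-0.001  -0.0001  0.002 ]
218
```

Request:
move_arm --pt "0 0 -5 0 0 -0.0002 0.04" --pt "0 0 -10 0 0 -0.0003 0.04" --pt "0 0 -15 0 0 -0.0005 0.04" --pt "0 0 -20 0 0 -0.0006 0.04" --pt "0 0 -25 0 0 -0.0008 0.04" --pt "0 0 -30 0 0 -0.0009 0.04" --pt "0 0 -35 0 0 -0.001 0.04" --pt "0 0 -38 0 0 -0.001 0.04" --pt "0 0 -38 0 0 -0.001 0.04"

```text
clock: 11.65
eef_pos: [0.6155, 0.0968, 0.0249]
tool_rot: [[-0.672, 0.741, 0.001], [0.741, 0.672, 0.0], [-0.0, 0.0, -1.0]]
ft_force: [0.9, -0.1, 2.5]
finger_gap: 0.053
grasp_force: 63.7
```

```bash
python3 -c "
from h import *
go([.6152,.0965,.022],47)"
```

```text
t 11.65 pos [0.6155 0.0968 0.0249] yang 42.2 z [ 0.001  0.    -1.   ] gap 0.053 gf 63.691258169710636 j [-23.  34.  14. 101. -11.  46.  38.] F [ 0.9 -0.1  2.5] M [ 0.12 -0.   -0.  ]
rz -4.8 shift [-0.     -0.0004  0.0029]
```

It has turned 81° and the moment is about zero. I'll lift gently and watch the force.

Request:
move_arm --pt "0 0 0 0 0 -0.001 0.04" --pt "0 0 0 0 0 -0.002 0.04" --pt "0 0 0 0 0 -0.003 0.04" --pt "0 0 0 0 0 -0.004 0.04"

```text
clock: 12.05
eef_pos: [0.6147, 0.097, 0.0286]
tool_rot: [[-0.673, 0.74, -0.001], [0.74, 0.673, -0.0], [0.0, -0.001, -1.0]]
ft_force: [0.7, 1.1, -0.1]
finger_gap: 0.0528
grasp_force: 63.5
```

Request:
move_arm --pt "0 0 0 0 0 -0.006 0.04" --pt "0 0 0 0 0 -0.012 0.04" --pt "0 0 0 0 0 -0.018 0.04" --pt "0 0 0 0 0 -0.024 0.04" --pt "0 0 0 0 0 -0.03 0.04" --pt "0 0 0 0 0 -0.036 0.04" --pt "0 0 0 0 0 -0.038 0.04" --pt "0 0 0 0 0 -0.038 0.04" --pt "0 0 0 0 0 -0.038 0.04" --pt "0 0 0 0 0 -0.038 0.04"

```text
clock: 13.05
eef_pos: [0.6148, 0.097, 0.0665]
tool_rot: [[-0.673, 0.74, -0.001], [0.74, 0.673, -0.0], [0.0, -0.0, -1.0]]
ft_force: [0.2, 0.3, -0.8]
finger_gap: 0.053
grasp_force: 63.5
```

```bash
python3 - <<'E'
from h import *
go([.6152,.0965,.065],47)
d=look("scene");save(d,"s5.png",(230,130,360,260),4.5)
E
python3 m.py | tail -10
```

```text
t 13.05 pos [0.6148 0.097  0.0665] yang 42.3 z [-0.001 -0.    -1.   ] gap 0.053 gf 63.508999245241284 j [-24.  31.  14. 100. -10.  50.  37.] F [ 0.2  0.3 -0.8] M [-0.02  0.06 -0.05]
rz -4.7 shift [-0.0006 -0.0001  0.0015]
scene [ 0  1  2  3  4  5  6  7  8  9 10 11 12 13 14 15 16 17]
 -26 [113 113 112 113 111 108 101  93  82  71  66  70  80  87  92  96  97  98] cen 10.17
 -28 [126 125 126 125 124 118 111  98  86  72  66  68  78  89  96 100 101 102] cen 10.57
 -30 [136 135 135 134 133 127 119 105  90  75  68  70  79  90  98 101 103 104] cen 11.02
 -32 [142 142 141 140 136 132 121 109  93  79  71  73  82  92 101 104 105 105] cen 11.19
 -34 [144 144 142 140 135 129 119 110  98  84  77  77  85  94 102 107 107 107] cen 11.24
 -36 [145 143 141 137 132 124 116 106  98  88  80  80  87  97 104 108 108 108] cen 11.13
 -38 [140 138 136 132 126 119 114 106  96  88  80  80  87  98 106 109 111 110] cen 10.82
 -40 [131 129 127 124 120 116 110 107  98  89  81  78  83  94 105 109 111 111] cen 10.73
 -42 [123 122 120 117 115 112 110 107 102  92  84  79  82  90 100 107 109 111] cen 11.12
```

View pics/s5.png

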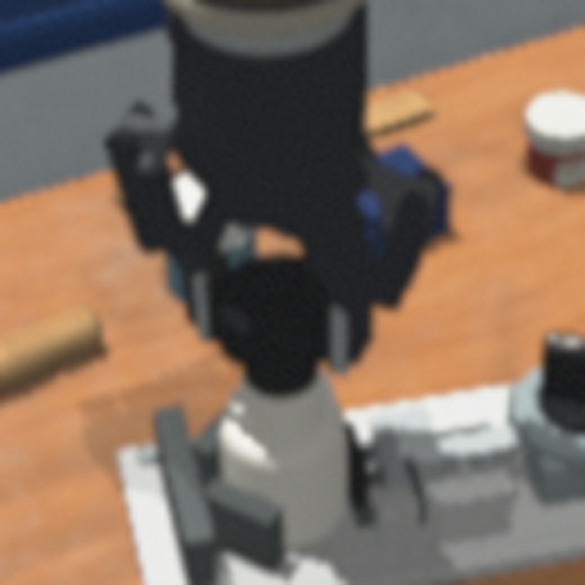

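The cap is between the fingers (crop rows 255–345), with the dark neck below it (345–390) and the jar upright at (285,450). I'll check the cap's height by depth, then hand in.

```bash
python3 - <<'E'
from h import *
d=look("scene")
for v in range(186,232,3):print(v,world(d,291,v).round(3).tolist(),d["frame"][v,291])
E
```

```text
186 [0.638, 0.086, 0.139] [116  87  67]
189 [0.629, 0.09, 0.14] [27 29 32]
192 [0.621, 0.094, 0.14] [24 26 26]
195 [0.613, 0.098, 0.14] [26 26 28]
198 [0.604, 0.102, 0.142] [24 26 26]
201 [0.597, 0.106, 0.141] [23 25 26]
204 [0.593, 0.108, 0.138] [26 27 28]
207 [0.589, 0.11, 0.134] [25 26 28]
210 [0.594, 0.108, 0.122] [22 24 24]
213 [0.612, 0.1, 0.096] [24 25 25]
216 [0.605, 0.103, 0.095] [28 31 29]
219 [0.603, 0.105, 0.09] [118 117 111]
222 [0.601, 0.106, 0.085] [133 132 126]
225 [0.6, 0.106, 0.077] [132 130 125]
228 [0.6, 0.107, 0.069] [133 133 127]
231 [0.593, 0.11, 0.068] [146 145 139]
```

```bash
python3 -c "
from station import arm
print(arm.hand_in())"
```

```text
the job is handed in; nothing more can be done
None
```

I clamped the jar with the pointer on the mark, unscrewed the cap and handed the job in at about 13 s. The cap is held level about 21 mm above the mouth. No verdict came back, so I can't confirm it passed.

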